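Close the gasketed battery box

TASK

Put the black battery holder right way up and flat on the floor of the grey box, set the blue lid on the box and let go of it. Then press the lid down one corner at a time on its orange discs, each corner fully home before the next, until all four are down and the lid sits flat and sealed on the rim; leave the other things on the bench where they are.

Things in the scene. Friction and masses are not known exactly. Their poses are not given: they have to be found in the camera images.
- box: Grey open plastic battery box, 150 (x) x 110 (y) x 50 mm high, walls and floor 4 mm thick, fixed to the mat. Origin: centre of its underside, z up. A 16 mm square post fills each inner corner (between posts 110 mm in x, 70 mm in y clear). On each post a black 14 mm rubber gasket block stands 8 mm above the rim.
- pack_center (a point): Black battery holder with red and brass-coloured cells, 60 (x) x 32 (y) x 28 mm high, about 0.11 kg, lying on the mat right way up (cells on top). Point: its centre, 14 mm above its underside; z up. Grip it across the 32 mm width (its y).
- lid_grip (a point): Blue plastic lid, about 0.16 kg: plate 162 (x) x 122 (y) x 5 mm, skirt reaching 14 mm below the plate and flared outward (3 mm play round the box at the plate, 6 mm at its edge), lying skirt-down. A black grip bar 64 (x) x 16 (y) x 32 mm tall stands on its middle. Point: in the bar, 22 mm above the plate's top, 41 mm above the skirt's edge; z up. Either way round fits.
- tape_roll: Bystander: roll of paper tape, 54 mm across, 19 mm high, origin under its centre.
- wire_spool_center (a point): Bystander: black wire spool, 50 mm across, 36 mm high; point at its centre.
- solder_spool_center (a point): Bystander: blue solder spool with grey wire, 60 mm across, 46 mm high; point at its centre.
- screwdriver: Bystander: screwdriver lying at the far edge of the mat, handle to its -x.
- glue_tub: Bystander: white glue tub, 80 mm across, 100 mm high, with a green brush stick to 196 mm; origin under its centre.
- rod_block: Bystander: pale wooden block 110 x 110 x 24 mm with four upright steel rods 130 mm high; origin under its centre.
- gasket0 (a joint): Black rubber gasket block at the box's +x +y corner, 63 mm in x and 43 mm in y from the box's middle (box frame). 0 = standing 8 mm above the rim, 0.008 = pressed flush with the rim (m). It takes about 7 N to push down and stays where it is left.
- gasket1 (a joint): Black rubber gasket block at the box's +x -y corner, 63 mm in x and 43 mm in y from the box's middle (box frame). 0 = standing 8 mm above the rim, 0.008 = pressed flush with the rim (m). It takes about 7 N to push down and stays where it is left.
- gasket2 (a joint): Black rubber gasket block at the box's -x -y corner, 63 mm in x and 43 mm in y from the box's middle (box frame). 0 = standing 8 mm above the rim, 0.008 = pressed flush with the rim (m). It takes about 7 N to push down and stays where it is left.
- gasket3 (a joint): Black rubber gasket block at the box's -x +y corner, 63 mm in x and 43 mm in y from the box's middle (box frame). 0 = standing 8 mm above the rim, 0.008 = pressed flush with the rim (m). It takes about 7 N to push down and stays where it is left.
- lid_disc0 (a point): Orange disc (26 mm), where to press the lid's +x +y corner, 63 mm in x and 43 mm in y from the lid's middle (lid frame). Point on the plate's top face: 63 mm above the box's underside when the lid rests on standing gasket corners, 55 mm when fully home.
- lid_disc1 (a point): Orange disc (26 mm), where to press the lid's +x -y corner, 63 mm in x and 43 mm in y from the lid's middle (lid frame). Point on the plate's top face: 63 mm above the box's underside when the lid rests on standing gasket corners, 55 mm when fully home.
- lid_disc2 (a point): Orange disc (26 mm), where to press the lid's -x -y corner, 63 mm in x and 43 mm in y from the lid's middle (lid frame). Point on the plate's top face: 63 mm above the box's underside when the lid rests on standing gasket corners, 55 mm when fully home.
- lid_disc3 (a point): Orange disc (26 mm), where to press the lid's -x +y corner, 63 mm in x and 43 mm in y from the lid's middle (lid frame). Point on the plate's top face: 63 mm above the box's underside when the lid rests on standing gasket corners, 55 mm when fully home.
There are look-alikes about, which are no part of the job. Of the things shaped like the part that bears lid_grip, the blue one is meant.

How it is judged (in metres and radians):
On the way, in this order (a step that is already met when the one before it is completed fails the run):
1. the battery holder lies flat on the box's floor, let go (x of pack_center in the frame of box between -0.048 and 0.048 m and y of pack_center in the frame of box between -0.042 and 0.042 m and z of pack_center in the frame of box below 0.022 m and angle between pack_center's own z axis and vertical below 0.15 rad and contact force between the fingers and pack below 0.05 N), for 0.2 s.
2. the lid rests on the box over the holder and has been let go (horizontal distance between lid_grip and box below 0.012 m and angle between the x axis of lid_grip and the x axis of box, either way round below 0.12 rad and z of lid_grip in the frame of box below 0.09 m and angle between lid_grip's own z axis and vertical below 0.15 rad and contact force between the fingers and lid below 0.05 N), for 0.2 s.
3. one corner is home (6.5 mm or more of 8) while the other three still stand (under 4 mm) (((value of joint gasket0 above 0.0065 m and value of joint each of gasket1, gasket2, gasket3 below 0.004 m) or (value of joint each of gasket0, gasket2, gasket3 below 0.004 m and value of joint gasket1 above 0.0065 m) or (value of joint each of gasket0, gasket1, gasket3 below 0.004 m and value of joint gasket2 above 0.0065 m) or (value of joint each of gasket0, gasket1, gasket2 below 0.004 m and value of joint gasket3 above 0.0065 m))), for 0.1 s.
4. two corners are home while the other two still stand (((value of joint each of gasket0, gasket1 above 0.0065 m and value of joint each of gasket2, gasket3 below 0.004 m) or (value of joint each of gasket0, gasket2 above 0.0065 m and value of joint each of gasket1, gasket3 below 0.004 m) or (value of joint each of gasket0, gasket3 above 0.0065 m and value of joint each of gasket1, gasket2 below 0.004 m) or (value of joint each of gasket0, gasket3 below 0.004 m and value of joint each of gasket1, gasket2 above 0.0065 m) or (value of joint each of gasket0, gasket2 below 0.004 m and value of joint each of gasket1, gasket3 above 0.0065 m) or (value of joint each of gasket0, gasket1 below 0.004 m and value of joint each of gasket2, gasket3 above 0.0065 m))), for 0.1 s.
5. three corners are home while the last still stands (((value of joint each of gasket0, gasket1, gasket2 above 0.0065 m and value of joint gasket3 below 0.004 m) or (value of joint each of gasket0, gasket1, gasket3 above 0.0065 m and value of joint gasket2 below 0.004 m) or (value of joint each of gasket0, gasket2, gasket3 above 0.0065 m and value of joint gasket1 below 0.004 m) or (value of joint gasket0 below 0.004 m and value of joint each of gasket1, gasket2, gasket3 above 0.0065 m))), for 0.1 s.
At the end, for the whole second after the job is handed in: The battery holder lies flat and right way up (within 0.15 rad) on the box's floor; all four gasket corners are pressed at least 6.5 mm of 8 mm; the lid lies on the box within 12 mm and 0.12 rad of square, no more than 1.5 mm above fully home, level within 0.02 rad, at rest and let go (x of pack_center in the frame of box between -0.048 and 0.048 m and y of pack_center in the frame of box between -0.042 and 0.042 m and z of pack_center in the frame of box below 0.022 m and angle between pack_center's own z axis and vertical below 0.15 rad and horizontal distance between lid_grip and box below 0.012 m and angle between the x axis of lid_grip and the x axis of box, either way round below 0.12 rad and value of joint each of gasket0, gasket1, gasket2, gasket3 above 0.0065 m and z of lid_grip in the frame of box below 0.0785 m and angle between lid_grip's own z axis and vertical below 0.02 rad and linear speed of lid below 0.02 m/s and contact force between the fingers and lid below 0.05 N); the robot touches nothing.
It fails at once if a bystander (spool, tape, screwdriver, glue tub, rod block) moved by more than 40 mm (distance of any of solder_spool_center, wire_spool_center, tape_roll, screwdriver, glue_tub, rod_block from where it was at the start of the episode above 0.04 m).
It also fails if it takes over 72 s, if anything falls off the work surface, if the arm or the gripper's body presses on something with over 40 N, if the wrist force passes 120 N, or if a joint passes its speed limit or range.

ROBOT

A 6-joint arm with a two-finger parallel gripper is mounted at the origin on the work surface. World frame = base frame: x ahead of the robot, y to its left, z up, the work surface at z = 0. Lengths are in mm, angles in rad, forces in N, time in s.
With the tool pointing down it reaches from about 300 to 775 mm from the base axis. Payload 14.6 kg.
Tool frame: the origin (TCP) lies between the finger pads; the fingertips stand 19 mm ahead of it and the grasp point (between the pads) is the TCP; z points along the fingers, y is the line along which they close (so a half turn about z gives the same grasp; the last joint's range is limited). The gripper opens to 94 mm and grips with 3 to 60 N. Pads are 16 mm wide; open, the fingers measure 119 mm over their backs; the gripper's body (75 mm by 177 mm) begins 78 mm behind the grasp point.
Start: joints at [-1.349, 0.3, 1.521, -0, 1.321, -0.067], TCP at [156.634, -527.214, 188.546] pointing down, gripper open.
Joint ranges: [-3.03, 3.03], [-0.79, 2.21], [0.23, 2.52], [-1.04, 4.18], [0, 3.07], [-2.55, 2.55]. Speed limits (rad/s): [2.22, 2.22, 2.57, 3.14, 3.14, 3.14].

INTERFACE

Orientations are given as [roll, pitch, yaw] about the fixed x, y, z axes, in that order (R = Rz(yaw) Ry(pitch) Rx(roll)).
In Python, from cell import monitor, imaging, job, find_in, trace gives the robot as it stands. The module is installed in compiled form; this text tells all that it offers.
- The arm moves only by the tool arm_command, never from a script. Its argument "steps" is a list of rows, each a list of 5 numbers: the opening, from 0 (shut) to 1 (fully open), then the shift along the tool's x, y, z in mm, then the turn about the tool's z in degrees. In form: [[gripper, dx, dy, dz, turn], ...]. A call has 1 to 20 rows; each row is the pose to reach, as a shift and turn from the pose commanded when the call began, along the tool's axes at that moment; what a row does not reach only later rows make up. A row lasts 1/8 s, in which the tool goes at most 62.5 mm and 10.7 degrees, less where a joint would pass 70% of its speed; a pose out of reach is approached as far as the arm can. A call with a gripper value outside its range is refused whole. The fingers move at their own pace and stop on an object; "force" is the grip in N (left out, the last holds). Time passes only in rows, so rows that repeat a pose let the fingers close. It gives the time, the measured TCP pose, the force, the opening and the grip force at its end, in the units of the state.
- monitor.read_state(): the state, without advancing time (a new reading comes with each control period).
- imaging.camera(name): name is "scene" or "top"; returns a dict with "img" (420x560x3 uint8, red, green, blue), "mtx" (3x3 intrinsics, pixels), "D" ([k1, k2, p1, p2, k3] as OpenCV has them; the pictures are not rectified), "view" (4x4, takes a point from world to camera coordinates). Camera axes: x right, y down, z forward; pixel columns grow to the right and rows downward; lengths in mm; the calibration is good to about 2 mm. A picture is of the moment at which its call begins. There is no depth.
- job.sign_off(): hands the job in; it is judged then, once.
Trained networks look in a picture, given as the dict that the camera call returned (one of the last four; its "shot" number tells which), for a name from the list of things; names that differ only in an ending like _2 or _b are one class to them, and where a whole thing is asked for, a point or a joint stands for the part that bears it (a point fixed in the world has none). Each returns a list of dicts, best first, with "p" (0 to 1); they miss things now and then, are a little off and sometimes report something else, mostly with a low value. They report only what shows in the picture. A call takes as long as a camera call. They do not tell look-alikes from the thing itself.
- find_in(picture, target): "rect" ([centre column, centre row, width, height] in pixels, round what is visible of it).
- trace(picture, target): "region" (420x560 bool, what is visible of it) and "rect" ([centre column, centre row, width, height] in pixels, round what is visible of it).
The state is a dict: "clock": time; "joints": joint angles; "qd": joint speeds; "effort": joint torques, N m; "eef_pos": TCP position; "eef_rot": TCP orientation; "wrist_force": force on the tool from outside, world axes, zero at the start; "moment": the same for the moment, N m; "finger_gap": finger opening in mm; "finger_force": force on a finger pad.
Only numpy, scipy, OpenCV 4.12 (cv2) and the standard library are available. Lean on these libraries where they do the work, as an engineer would, in place of code of your own. Each camera call takes 0.05 s, during which the arm holds its last target. There are 200 camera calls.

## Working session

There is one attempt and no reset: what is moved stays moved. The work goes in short steps, Python scripts to look and compute and a tool call to move; the robot and the scene stay as the last step left them, time stands still between calls to the robot, and variables do not carry over. Pictures are saved under pics/ and viewed, at most 10 in all, crops included, and the job is handed in when it is done.

Besides the shell and the picture viewer there is one more tool, called after "Call:" as name(argument=value, ...) on one line, values as JSON. arm_command: Moves the arm, as the interface text tells. Its arguments: {"type":"object","properties":{"steps":{"type":"array","items":{"type":"array","items":{"type":"number"}}},"force":{"type":"number"}},"required":["steps"]}

```bash
mkdir -p pics
cat > h.py <<'E'
import numpy as np, cv2
from cell import monitor, imaging, job, find_in, trace
def ray(c,u,v):
    p=cv2.undistortPoints(np.array([[[u,v]]],float),c['mtx'],np.array(c['D'],float)).reshape(2)
    V=np.array(c['view']);R=V[:3,:3];t=V[:3,3]
    return -R.T@t, R.T@np.array([p[0],p[1],1.])
def atz(c,u,v,z):
    o,d=ray(c,u,v); return o+d*(z-o[2])/d[2]
def proj(c,P):
    V=np.array(c['view']); r,_=cv2.Rodrigues(V[:3,:3])
    return cv2.projectPoints(np.array(P,float).reshape(-1,3),r,V[:3,3],c['mtx'],np.array(c['D'],float))[0].reshape(-1,2)
def tri(rs):
    A=0;b=0
    for o,d in rs:
        d=d/np.linalg.norm(d);M=np.eye(3)-np.outer(d,d);A=A+M;b=b+M@o
    return np.linalg.solve(A,b)
def save(img,n): cv2.imwrite('pics/'+n,img[:,:,::-1])
E
python3 - <<'E'
from h import *
np.set_printoptions(precision=1,suppress=True)
a=imaging.camera('scene');b=imaging.camera('top')
save(a['img'],'s0.png');save(b['img'],'t0.png')
for n,c in(('scene',a),('top',b)):
    print(n,ray(c,280,210))
    for t in['box','pack_center','lid_grip','lid_disc0','gasket0','tape_roll','wire_spool_center','solder_spool_center','glue_tub','rod_block']:
        print(t,[(np.round(r['rect']).tolist(),round(r['p'],2)) for r in find_in(c,t)][:5])
print(monitor.read_state())
E
```

```text
scene (array([1299.9, -121.5, 1036.4]), array([-0.7,  0.1, -0.7]))
box [([177.0, 252.0, 51.0, 65.0], 0.75), ([335.0, 336.0, 16.0, 42.0], 0.41)]
pack_center [([360.0, 227.0, 12.0, 25.0], 0.72), ([270.0, 240.0, 56.0, 63.0], 0.45)]
lid_grip [([270.0, 242.0, 56.0, 55.0], 0.88), ([214.0, 327.0, 30.0, 33.0], 0.7), ([361.0, 151.0, 60.0, 45.0], 0.58)]
lid_disc0 [([360.0, 150.0, 64.0, 47.0], 0.74), ([270.0, 242.0, 56.0, 58.0], 0.69)]
gasket0 [([161.0, 268.0, 7.0, 6.0], 0.52), ([359.0, 228.0, 11.0, 26.0], 0.29)]
tape_roll [([309.0, 209.0, 17.0, 25.0], 0.69)]
wire_spool_center [([222.0, 207.0, 19.0, 23.0], 0.77)]
solder_spool_center [([213.0, 329.0, 28.0, 32.0], 0.72), ([84.0, 298.0, 62.0, 65.0], 0.35)]
glue_tub [([459.0, 248.0, 50.0, 58.0], 0.96), ([85.0, 296.0, 61.0, 67.0], 0.63)]
rod_block [([82.0, 297.0, 62.0, 74.0], 0.75)]
top (array([ 309. ,   -5.9, 1141.8]), array([ 0.1, -0. , -1. ]))
box [([364.0, 193.0, 48.0, 59.0], 0.61)]
pack_center [([191.0, 196.0, 20.0, 18.0], 0.55)]
lid_grip [([157.0, 312.0, 78.0, 75.0], 0.61), ([276.0, 195.0, 48.0, 59.0], 0.58), ([366.0, 195.0, 45.0, 60.0], 0.44)]
lid_disc0 [([155.0, 314.0, 72.0, 72.0], 0.68), ([281.0, 194.0, 48.0, 63.0], 0.59)]
gasket0 []
tape_roll [([237.0, 232.0, 18.0, 18.0], 0.49), ([281.0, 193.0, 49.0, 60.0], 0.16)]
wire_spool_center [([320.0, 237.0, 15.0, 20.0], 0.49)]
solder_spool_center [([336.0, 113.0, 19.0, 28.0], 0.92)]
glue_tub [([115.0, 140.0, 46.0, 40.0], 0.8)]
rod_block [([443.0, 148.0, 56.0, 51.0], 0.89)]
{'clock': 1.1, 'joints': array([-1.3,  0.3,  1.5, -0. ,  1.3, -0.1]), 'qd': array([-0.,  0., -0., -0., -0., -0.]), 'effort': array([  0. , -53.2, -35.3,   0.1,   0. ,  -0. ]), 'eef_pos': array([ 156.6, -527.2,  188.6]), 'eef_rot': array([3.1, 0. , 0.3]), 'wrist_force': array([-0.5, -0.6, -0. ]), 'moment': array([ 0. , -0.1, -0. ]), 'finger_force': 0.0, 'finger_gap': 93.66841210209802}
```

View pics/s0.png

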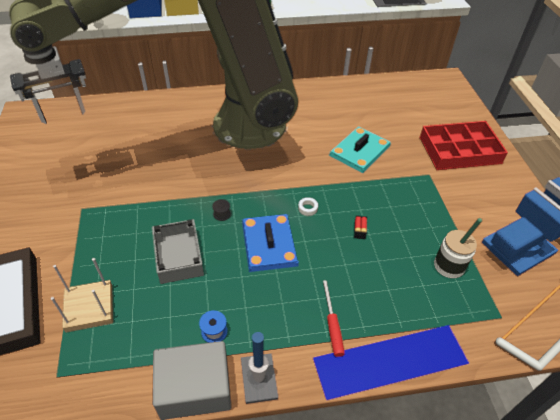

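View pics/t0.png

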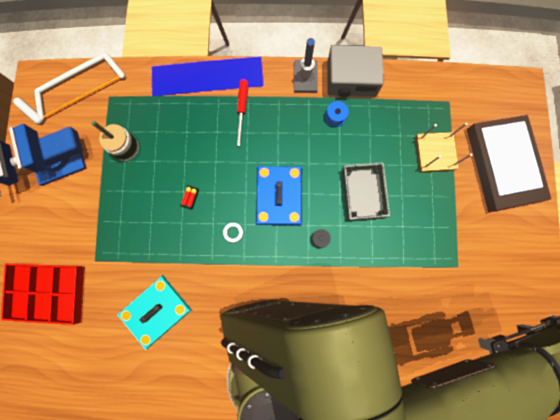

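Blue lid at scene (270,242) / top (280,195) and a cyan look-alike at scene (361,149) / top (153,312). The blue one fits the description. Box is at top (366,192), pack at (190,197). The crop will confirm the choice.

```bash
cat > m.py <<'E'
from h import *
np.set_printoptions(precision=1,suppress=True)
def discs(c,rc):
    u,v,w,h=rc; x0,y0=int(u-w/2-6),int(v-h/2-6); x1,y1=int(u+w/2+6),int(v+h/2+6)
    im=cv2.cvtColor(c['img'],cv2.COLOR_RGB2HSV)
    m=cv2.inRange(im,(10,110,130),(28,255,255)); k=np.zeros_like(m);k[y0:y1,x0:x1]=m[y0:y1,x0:x1]
    n,l,s,ce=cv2.connectedComponentsWithStats(k)
    return [ce[i] for i in range(1,n) if s[i,4]>20]
E
python3 - <<'E'
from m import *
a=imaging.camera('scene');b=imaging.camera('top')
A=discs(a,(270,242,54,54));B=discs(b,(280,195,48,60))
print('discs',len(A),len(B))
wa=[atz(a,*p,19) for p in A]; wb=[atz(b,*p,19) for p in B]
P=[]
for p,w in zip(A,wa):
    j=min(range(len(wb)),key=lambda i:np.linalg.norm(wb[i]-w))
    P.append(tri([ray(a,*p),ray(b,*B[j])])); print(w,wb[j],P[-1])
print('lid',np.mean(P,0),np.mean(wb,0),cv2.minAreaRect(np.array(wb)[:,:2].astype(np.float32)))
for t,z,near in(('pack_center',28,((360,227),(191,196))),('box',50,((178,250),(366,193)))):
    rs=[]
    for n,c,nr in(('scene',a,near[0]),('top',b,near[1])):
        r=trace(c,t); r=[q for q in r if np.hypot(q['rect'][0]-nr[0],q['rect'][1]-nr[1])<15]
        if not r: print(t,n,'none');continue
        m=r[0]['region']; q=cv2.minAreaRect(np.argwhere(m)[:,::-1].astype(np.float32))
        pts=np.array([atz(c,float(u),float(v),z)[:2] for v,u in np.argwhere(m)],np.float32)
        print(t,n,r[0]['p'],m.sum(),q,cv2.minAreaRect(pts))
        np.save(f'{t}_{n}.npy',m)
        rs.append(ray(c,*q[0]))
    if len(rs)==2: print('tri',tri(rs))
g=cv2.resize(b['img'][155:250,165:405],None,fx=3.3,fy=3.3,interpolation=cv2.INTER_CUBIC)
g2=cv2.resize(a['img'][190:290,145:385],None,fx=3.0,fy=3.0,interpolation=cv2.INTER_CUBIC)
g=g[:,:720] if g.shape[1]>720 else g
w=720; g=cv2.resize(g,(w,280)); g2=cv2.resize(g2,(w,300))
save(np.vstack([g,g2]),'c1.png')
E
```

```text
discs 4 4
[448.   37.6  19. ] [449.8  37.8  19. ] [449.6  37.5  20.8]
[448.1 -48.2  19. ] [450.1 -48.5  19. ] [449.9 -48.4  21.1]
[574.2  38.6  19. ] [576.1  38.1  19. ] [575.6  38.2  21. ]
[574.2 -48.1  19. ] [576.5 -48.7  19. ] [576.  -48.4  21.5]
lid [512.7  -5.3  21.1] [513.1  -5.3  19. ] ((513.1818237304688, -5.464550018310547), (126.49713134765625, 86.83253479003906), 0.15162323415279388)
pack_center scene 0.63 264 ((360.0, 226.5), (23.0, 12.0), 90.0) ((510.00067138671875, 244.54080200195312), (32.11534118652344, 81.80323028564453), 74.48184204101562)
pack_center top 0.82 287 ((190.0, 196.50001525878906), (13.597793579101562, 21.819713592529297), 18.434947967529297) ((501.18719482421875, 243.6417999267578), (39.02615737915039, 61.98768615722656), 74.42813110351562)
tri [502.7 246.8  18.8]
box scene 0.58 2616 ((176.64866638183594, 250.8918914794922), (58.85483169555664, 46.36050796508789), 80.53767395019531) ((538.1620483398438, -244.81687927246094), (189.9134979248047, 112.47286224365234), 6.018918514251709)
box top 0.59 2400 ((364.9067077636719, 191.29571533203125), (56.5335807800293, 43.64307403564453), 83.8844985961914) ((520.85595703125, -243.52560424804688), (156.5720672607422, 122.4454116821289), 6.037527084350586)
tri [ 524.5 -247.8   26.9]
```

View pics/c1.png

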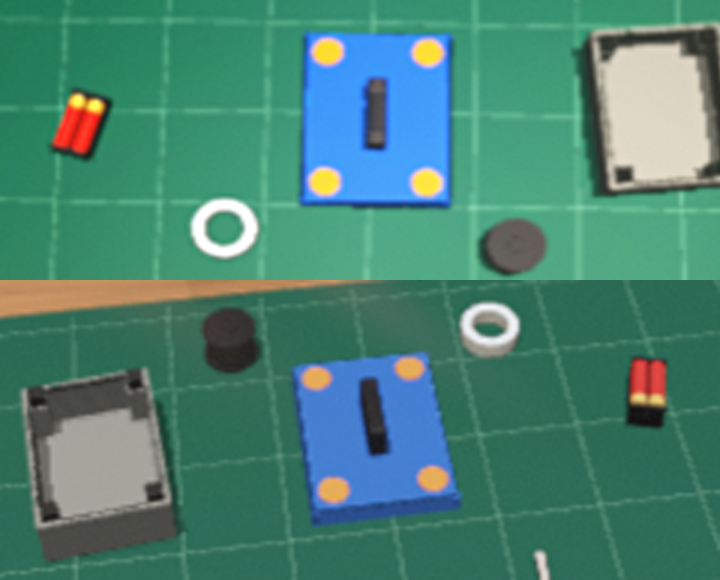

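```bash
cat > fit.py <<'E'
from m import *
from scipy.optimize import minimize
def hull(c,p,dims,S=4):
    x,y,yaw=p[:3];L,W,H=dims; z0=p[3] if len(p)>3 else 0
    q=np.array([[i*L/2,j*W/2,k*H] for i in(-1,1) for j in(-1,1) for k in(0,1)])
    R=np.array([[np.cos(yaw),-np.sin(yaw)],[np.sin(yaw),np.cos(yaw)]])
    q[:,:2]=q[:,:2]@R.T+[x,y]; q[:,2]+=z0
    return cv2.convexHull(proj(c,q).astype(np.float32)).reshape(-1,2)
def iou(c,p,dims,m):
    S=4;g=np.zeros((420*S,560*S),np.uint8)
    cv2.fillConvexPoly(g,np.round((hull(c,p,dims)+.5)*S*16).astype(np.int32),1,shift=4)
    M=cv2.resize(m.astype(np.uint8),None,fx=S,fy=S,interpolation=cv2.INTER_NEAREST)
    return (g&M).sum()/(g|M).sum()
def fit(views,p0,dims):
    st=[5,5,.06]+[5]*(len(p0)-3)
    s=np.array([p0]+[np.array(p0)+np.eye(len(p0))[i]*st[i] for i in range(len(p0))])
    r=minimize(lambda p:-sum(iou(c,p,dims,m) for c,m in views),p0,method='Nelder-Mead',options=dict(initial_simplex=s,xatol=.02,fatol=1e-4,maxiter=300))
    return r.x,-r.fun/len(views)
E
python3 - <<'E'
from fit import *
a=imaging.camera('scene');b=imaging.camera('top')
out=[]
for t,dims,p0 in(('box',(150,110,50),[520,-245,.105]),('pack_center',(60,32,28),[502,245,-.27])):
    ms=[np.load(f'{t}_{n}.npy') for n in('scene','top')]
    for vs in([(a,ms[0])],[(b,ms[1])],[(a,ms[0]),(b,ms[1])]): 
        p,s=fit(vs,p0,dims); print(t,len(vs),p[:2],p[2],s)
    print('freez',fit([(a,ms[0]),(b,ms[1])],p0+[0],dims)); out.append((p,dims))
vis=[]
for c,(x0,y0,x1,y1) in((b,(165,155,405,250)),(a,(135,190,385,290))):
    g=cv2.resize(c['img'],None,fx=3,fy=3,interpolation=cv2.INTER_CUBIC)
    for p,d in out: cv2.polylines(g,[np.round((hull(c,p,d)+.5)*3).astype(int)],True,(255,0,255),1)
    vis.append(cv2.resize(g[3*y0:3*y1,3*x0:3*x1],(760,290)))
save(np.vstack(vis),'f1.png')
E
```

```text
box 1 [ 520.1 -246.9] 0.10065552823247213 0.9691495935732282
box 1 [ 524.3 -246.7] 0.09589310516046931 0.9722186395645781
box 2 [ 523.1 -246.7] 0.10412208496092759 0.962316233598622
freez (array([ 523.5, -246.1,    0.1,    4.1]), np.float64(0.9728853075148362))
pack_center 1 [499.4 249.8] -0.3196122779031228 0.8729729729729729
pack_center 1 [503.5 247.4] -0.28955217159597335 0.9199837530463039
pack_center 2 [502.7 248.1] -0.3138057415793557 0.8664589821186705
freez (array([502.6, 247.3,  -0.3,   4.2]), np.float64(0.8856284306404767))
```

View pics/f1.png

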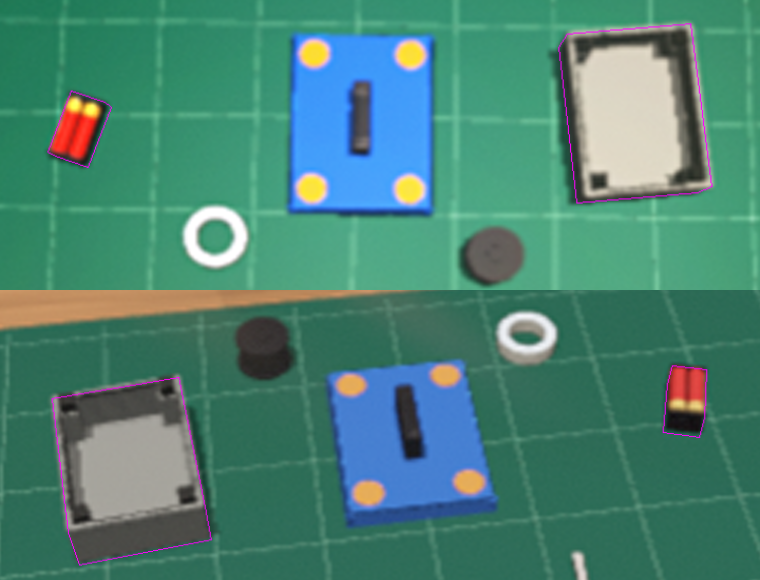

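```bash
cat > go.py <<'E'
import sys
from h import *
from scipy.spatial.transform import Rotation as Ro
def go(x,y,z,yawdeg):
    s=monitor.read_state();R=Ro.from_euler('xyz',s['eef_rot'])
    d=R.inv().apply(np.array([x,y,z])-s['eef_pos'])
    dy=(yawdeg-np.degrees(s['eef_rot'][2])+90)%180-90
    print('clk',round(s['clock'],2),'pos',s['eef_pos'].round(1),'rot',s['eef_rot'].round(3),'q',s['joints'].round(2),'F',s['wrist_force'].round(1),'gap',round(float(s['finger_gap']),1),'-> shift',d.round(1),'turn',round(-dy,1))
if __name__=='__main__': go(*map(float,sys.argv[1:5]))
E
python3 go.py 503 247.5 120 -17.5
```

```text
clk 1.5 pos [ 156.6 -527.2  188.6] rot [3.142 0.    0.289] q [-1.35  0.3   1.52 -0.    1.32 -0.07] F [0.7 0.8 0.2] gap 94.0 -> shift [ 552.6 -644.    68.5] turn 34.0
```

Call:
arm_command(steps=[[1,552.6,-644,0,34],[1,552.6,-644,0,34],[1,552.6,-644,0,34],[1,552.6,-644,0,34],[1,552.6,-644,0,34],[1,552.6,-644,0,34],[1,552.6,-644,0,34],[1,552.6,-644,0,34],[1,552.6,-644,0,34],[1,552.6,-644,0,34],[1,552.6,-644,0,34],[1,552.6,-644,0,34],[1,552.6,-644,0,34],[1,552.6,-644,0,34],[1,552.6,-644,20,34],[1,552.6,-644,40,34],[1,552.6,-644,60,34],[1,552.6,-644,60,34]], force=20)

```text
clock: 3.75
eef_pos: [502.3, 247.3, 127.4]
eef_rot: [3.14, 0.002, -0.305]
wrist_force: [0.1, 0.1, 0.8]
finger_gap: 94.4
finger_force: 0.0
```

```bash
python3 go.py 503 247.5 20 -17.5
python3 - <<'E'
from h import *
a=imaging.camera('scene');save(cv2.resize(a['img'][150:290,290:440],None,fx=4,fy=4)[:560],'p1.png')
E
```

```text
clk 3.75 pos [502.3 247.3 127.4] rot [ 3.14e+00  2.00e-03 -3.05e-01] q [ 0.39  0.38  1.56 -0.    1.2   2.27] F [0.1 0.1 0.8] gap 94.4 -> shift [  0.8  -0.6 107.4] turn 0.1
```

View pics/p1.png

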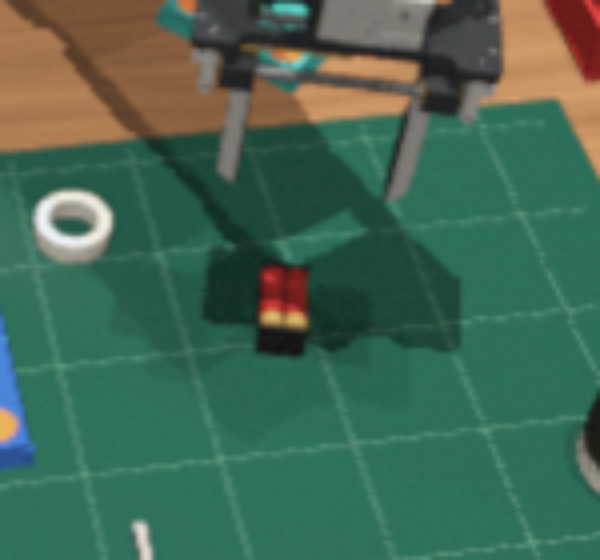

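Call:
arm_command(steps=[[1,0.5,-0.5,50,0],[1,0.5,-0.5,80,0],[1,0.5,-0.5,97,0],[1,0.5,-0.5,101,0],[1,0.5,-0.5,101,0],[0,0.5,-0.5,101,0],[0,0.5,-0.5,101,0],[0,0.5,-0.5,101,0],[0,0.5,-0.5,101,0],[0,0.5,-0.5,101,0],[0,0.5,-0.5,101,0],[0,0.5,-0.5,101,0],[0,0.5,-0.5,101,0],[0,0.5,-0.5,91,0],[0,0.5,-0.5,61,0],[0,0.5,-0.5,11,0],[0,0.5,-0.5,-10,0],[0,0.5,-0.5,-10,0]], force=25)

```text
clock: 6.05
eef_pos: [504.2, 248.1, 140.5]
eef_rot: [-3.139, -0.003, -0.305]
wrist_force: [0.5, 0.0, -0.4]
finger_gap: 0.1
finger_force: 0.0
```

```bash
python3 go.py 523.3 -246.5 137 5.9
```

```text
clk 6.05 pos [504.2 248.1 140.5] rot [-3.139e+00 -3.000e-03 -3.050e-01] q [0.39 0.37 1.55 0.   1.22 2.27] F [ 0.5  0.  -0.4] gap 0.1 -> shift [166.5 466.1   2.9] turn -23.4
```

Gap 0.1: the grasp missed or slipped, so I'll look again.

Run:
```python
from fit import *
a=imaging.camera('scene');b=imaging.camera('top')
vs=[]
for n,c in(('s',a),('t',b)):
    for r in trace(c,'pack_center')[:4]: print(n,r['rect'],r['p'],r['region'].sum())
g=cv2.resize(a['img'][160:260,300:440],(560,400),interpolation=cv2.INTER_CUBIC)
save(g,'p2.png')
```

```text
s [360.4, 228.3, 11.2, 26.3] 0.69 261
s [214.0, 326.6, 27.6, 35.6] 0.17 718
```

View pics/p2.png

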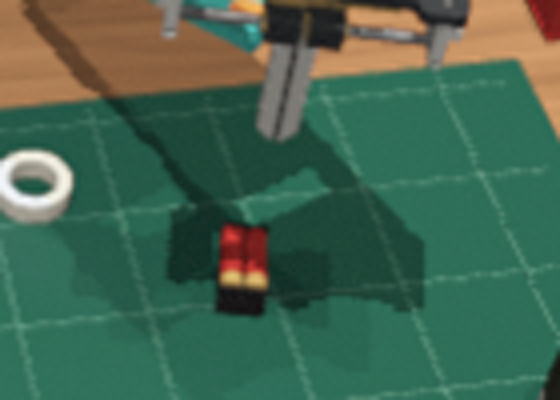

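Call:
arm_command(steps=[[0.5,0,0,0,0],[0.5,0,0,0,0],[0.5,0,0,0,0],[0.5,0,0,0,0]])

```text
clock: 6.75
eef_pos: [503.5, 247.8, 138.5]
eef_rot: [3.142, 0.0, -0.305]
wrist_force: [-0.7, -0.9, 0.5]
finger_gap: 37.2
finger_force: 0.0
```

```bash
python3 - <<'E'
from fit import *
a=imaging.camera('scene')
print(proj(a,[[504.2,248.1,121.5]]))
r=trace(a,'pack_center')[0]; m=r['region'];m0=np.load('pack_center_scene.npy')
print(r['rect'],fit([(a,m)],[502.7,248,-.31],(60,32,28)),fit([(a,m0)],[502.7,248,-.31],(60,32,28)))
print(np.argwhere(m).mean(0),np.argwhere(m0).mean(0))
E
python3 go.py 502 247 30 -17.5
```

```text
[[366.2 201.5]]
[359.6, 228.2, 12.2, 23.9] (array([499.5, 249.9,  -0.3]), np.float64(0.858274280950396)) (array([499.2, 250.2,  -0.3]), np.float64(0.8722961730449251))
[227.2 360. ] [227.  360.1]
clk 6.85 pos [503.6 247.8 138.6] rot [-3.142 -0.    -0.305] q [0.39 0.37 1.55 0.   1.22 2.27] F [0.2 0.2 0.5] gap 44.5 -> shift [ -1.3   1.3 108.6] turn 0.0
```

Run:
```python
from fit import *
a=imaging.camera('scene');b=imaging.camera('top')
s=monitor.read_state();p=s['eef_pos'];g=s['finger_gap'];print(p,g)
from scipy.spatial.transform import Rotation as Ro
R=Ro.from_euler('xyz',s['eef_rot'])
vis=[]
P=[p+R.apply([0,y,z]) for z in(0,19) for y in(-g/2,g/2)]
print(proj(a,P),proj(b,P))
for c,(x0,y0) in((a,(310,150)),(b,(140,150))):
    im=cv2.resize(c['img'][y0:y0+100,x0:x0+100],(400,500),interpolation=cv2.INTER_CUBIC)
    for u in proj(c,P): cv2.circle(im,(int((u[0]-x0+.5)*4),int((u[1]-y0+.5)*5)),3,(255,0,255),1)
    vis.append(im)
save(np.hstack(vis),'q1.png')
```

```text
[503.6 247.8 138.6] 46.50462928159908
[[376.2 198. ]
 [357.9 195.7]
 [374.9 203. ]
 [356.8 200.7]] [[170.8 185.1]
 [187.7 190.7]
 [172.6 186.6]
 [189.3 192.1]]
```

View pics/q1.png

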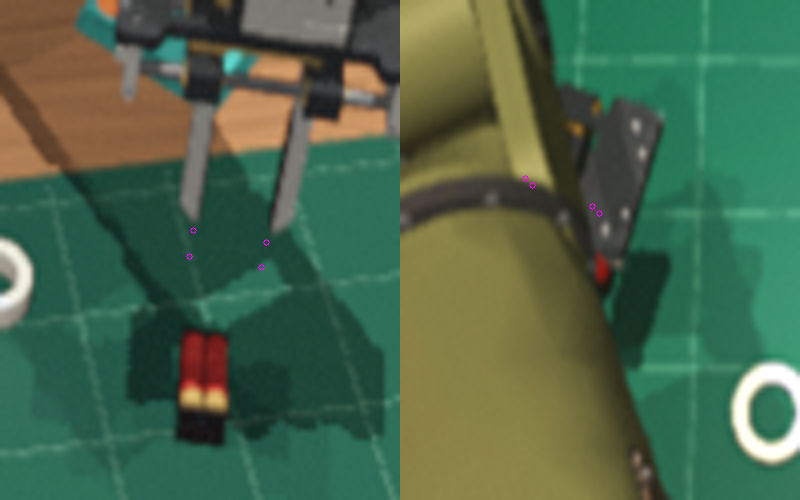

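Run:
```python
from fit import *
from scipy.spatial.transform import Rotation as Ro
from scipy.optimize import least_squares
a=imaging.camera('scene')
R=Ro.from_euler('xyz',[np.pi,0,-.305])
obs=[((503.6,247.8,138.6),46.5,[(379.3,196),(358.3,194.3)]),((502.3,247.3,127.4),94.4,[(389.3,199.5),(347,195)])]
def res(o,axes):
    t=np.zeros(3);t[axes]=o
    return np.concatenate([(proj(a,[np.array(p)+R.apply([0,-g/2,19])+t,np.array(p)+R.apply([0,g/2,19])+t])-np.array(u)).ravel() for p,g,u in obs])
print(res([],[]).reshape(-1,2))
for ax in([2],[0],[1,2],[0,1],[0,2],[0,1,2]):
    r=least_squares(res,[0.]*len(ax),args=(ax,));print(ax,r.x,r.cost,r.fun)
```

```text
[[-4.4  7. ]
 [-1.5  6.4]
 [-6.1  7.2]
 [-0.3  7.1]]
[2] [27.7] 12.737523579259403 [-2.5 -0.4  0.1 -1.  -4.1 -0.   1.  -0.2]
[0] [-18.1] 67.63257254003163 [-6.3  1.9 -3.3  1.4 -8.1  2.1 -2.   2.1]
[1, 2] [ 3.9 26. ] 8.812542810254914 [-1.1 -0.1  1.5 -0.6 -2.8  0.3  2.4  0.2]
[0, 1] [-22.6  14.6] 12.439060895879852 [-1.4  0.1  1.7 -0.4 -3.3  0.3  3.   0.3]
[0, 2] [ 9.5 36.4] 7.54258077703235 [-0.8 -0.   1.6 -0.6 -2.4  0.4  2.4  0.2]
[0, 1, 2] [ 94.7 -40.4 132.3] 0.8837095103770087 [ 0.2 -0.   0.3 -0.9 -0.4  0.8 -0.1  0.1]
```

Call:
arm_command(steps=[[0.8,-1,1,50,0],[0.8,-1,1,90,0],[0.8,-1,1,105,0],[0.8,-1,1,111,0],[0.8,-1,1,114,0],[0.8,-1,1,114,0],[0.8,-1,1,114,0]])

```text
clock: 7.88
eef_pos: [502.7, 247.3, 25.3]
eef_rot: [-3.141, -0.001, -0.305]
wrist_force: [0.3, -0.3, 0.2]
finger_gap: 75.3
finger_force: 0.0
```

Run:
```python
from fit import *
from scipy.spatial.transform import Rotation as Ro
a=imaging.camera('scene')
s=monitor.read_state();p=s['eef_pos'];g=s['finger_gap'];print(p,g,s['wrist_force'])
R=Ro.from_euler('xyz',s['eef_rot'])
P=[p+R.apply([0,y,z]) for z in(0,19) for y in(-g/2,g/2)]
x0,y0=310,170
im=cv2.resize(a['img'][y0:y0+80,x0:x0+100],(750,600),interpolation=cv2.INTER_CUBIC)
for u in proj(a,P): cv2.circle(im,(int((u[0]-x0+.5)*7.5),int((u[1]-y0+.5)*7.5)),3,(255,0,255),1)
save(im,'q2.png')
```

```text
[502.6 247.3  25.2] 75.46064774186054 [-0.7  0.2  0.2]
```

View pics/q2.png

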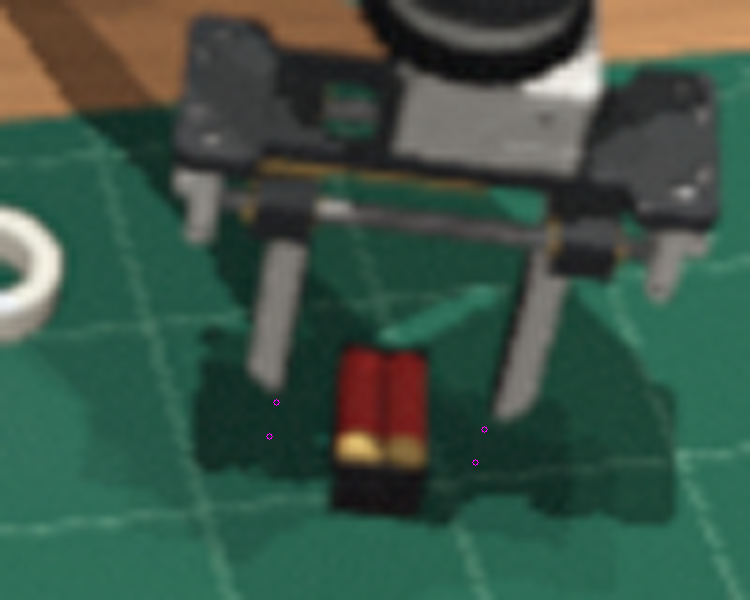

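The fingertips, at pixels (265,388) and (508,418), hover about 23 mm above where the reported TCP puts them, (269,436) and (475,462). That's why the first grasp missed. I'll go lower in guarded steps.

Call:
arm_command(steps=[[0.8,0,0,5,0],[0.8,0,0,9,0],[0.8,0,0,12,0],[0.8,0,0,14,0],[0.8,0,0,16,0],[0.8,0,0,17,0],[0.8,0,0,17,0]])

```text
clock: 8.8
eef_pos: [502.3, 247.2, 7.5]
eef_rot: [3.142, 0.0, -0.305]
wrist_force: [-0.8, 0.3, 0.2]
finger_gap: 75.1
finger_force: 0.0
```

Call:
arm_command(steps=[[0,0,0,0,0],[0,0,0,0,0],[0,0,0,0,0],[0,0,0,0,0],[0,0,0,0,0],[0,0,0,0,0],[0,0,0,0,0],[0,0,0,-10,0],[0,0,0,-40,0],[0,0,0,-80,0],[0,0,0,-112,0],[0,0,0,-112,0]], force=25)

```text
clock: 10.3
eef_pos: [503.3, 247.6, 122.2]
eef_rot: [-3.139, -0.004, -0.305]
wrist_force: [-0.6, -0.5, -2.0]
finger_gap: 29.3
finger_force: 25.0
```

```bash
python3 go.py 523.3 -246.5 120 5.9;  python3 - <<'E'
from fit import *
a=imaging.camera('scene')
s=monitor.read_state();print(s['finger_gap'],s['finger_force'],s['eef_pos'])
for r in trace(a,'pack_center')[:3]: print(r['rect'],r['p'])
P=s['eef_pos']; print(proj(a,[P,P+[0,0,24]]))
E
```

```text
clk 10.3 pos [503.3 247.6 122.2] rot [-3.139 -0.004 -0.305] q [ 0.39  0.38  1.57 -0.    1.18  2.27] F [-0.6 -0.5 -2. ] gap 29.3 -> shift [167.2 465.4   1.4] turn -23.4
29.32536411229208 24.976049959659576 [502.5 247.2 120.1]
[366.9, 198.8, 13.3, 27.6] 0.83
[270.8, 242.8, 52.7, 57.7] 0.61
[[365.6 201.4]
 [367.  195. ]]
```

Call:
arm_command(steps=[[0,168,465,0,-23.4],[0,168,465,0,-23.4],[0,168,465,0,-23.4],[0,168,465,0,-23.4],[0,168,465,0,-23.4],[0,168,465,0,-23.4],[0,168,465,0,-23.4],[0,168,465,0,-23.4],[0,168,465,0,-23.4],[0,168,465,0,-23.4],[0,168,465,0,-23.4],[0,168,465,10,-23.4]])

```text
clock: 11.9
eef_pos: [523.6, -245.9, 109.8]
eef_rot: [3.141, -0.001, 0.105]
wrist_force: [-1.0, -0.1, -1.9]
finger_gap: 29.6
finger_force: 25.0
```

```bash
python3 go.py 523.3 -246.5 14 5.9;  python3 - <<'E'
from fit import *
a=imaging.camera('scene')
s=monitor.read_state();print(s['finger_gap'],s['finger_force'],s['eef_pos'])
m=[r for r in trace(a,'pack_center') if r['rect'][0]<250]
P=s['eef_pos']
for r in m: print(r['rect'],r['p'])
q,_=cv2.Rodrigues(np.eye(3))
print(proj(a,[P+[0,0,24]]), hull(a,[P[0],P[1],.103,P[2]-4.5],(60,32,28)).mean(0))
E
```

```text
clk 11.9 pos [ 523.6 -245.9  109.8] rot [ 3.141e+00 -1.000e-03  1.050e-01] q [-0.5   0.44  1.53  0.    1.18  0.96] F [-1.  -0.1 -1.9] gap 29.6 -> shift [-0.5  0.5 95.8] turn 0.1
29.56109515984891 24.976076781749725 [ 522.8 -245.6  107.8]
[171.3, 229.4, 17.8, 30.9] 0.67
[[171.6 224.4]] [172.4 228.3]
```

Call:
arm_command(steps=[[0,0,0,40,0],[0,0,0,70,0],[0,0,0,85,0],[0,0,0,92,0],[0,0,0,95,0],[0,0,0,96,0],[0,0,0,97,0],[0,0,0,97,0]])

```text
clock: 13.0
eef_pos: [523.3, -246.9, 12.8]
eef_rot: [3.141, -0.0, 0.104]
wrist_force: [0.2, 0.5, -1.1]
finger_gap: 29.3
finger_force: 25.0
```

Call:
arm_command(steps=[[0,0,0,1,0],[0,0,0,1,0],[0.5,0,0,1,0],[0.5,0,0,1,0],[0.5,0,0,1,0],[0.5,0,0,1,0],[0.5,0,0,-30,0],[0.5,0,0,-80,0],[0.5,0,0,-120,0],[0.5,0,0,-120,0]])

```text
clock: 14.25
eef_pos: [524.3, -247.5, 135.7]
eef_rot: [3.138, -0.005, 0.104]
wrist_force: [-0.2, -0.0, -1.1]
finger_gap: 47.1
finger_force: 0.0
```

```bash
python3 go.py 513 -5.4 120 0;  python3 - <<'E'
from fit import *
a=imaging.camera('scene')
for r in trace(a,'pack_center'): 
    if r['rect'][0]<250:
        print(r['rect'],r['p'])
h=hull(a,[523.3,-246.5,.103,6],(60,32,28));print(h.min(0),h.max(0),h.mean(0))
save(cv2.resize(a['img'][190:310,110:290],(720,480),interpolation=cv2.INTER_CUBIC),'r1.png')
E
```

```text
clk 14.25 pos [ 524.3 -247.5  135.7] rot [ 3.138 -0.005  0.104] q [-0.5   0.41  1.5  -0.    1.23  0.96] F [-0.2 -0.  -1.1] gap 47.1 -> shift [  13.7 -242.    15. ] turn 6.0
[178.9, 252.5, 13.5, 30.8] 0.74
[169.3 238.8] [185.9 265.6] [177.5 252.2]
```

View pics/r1.png

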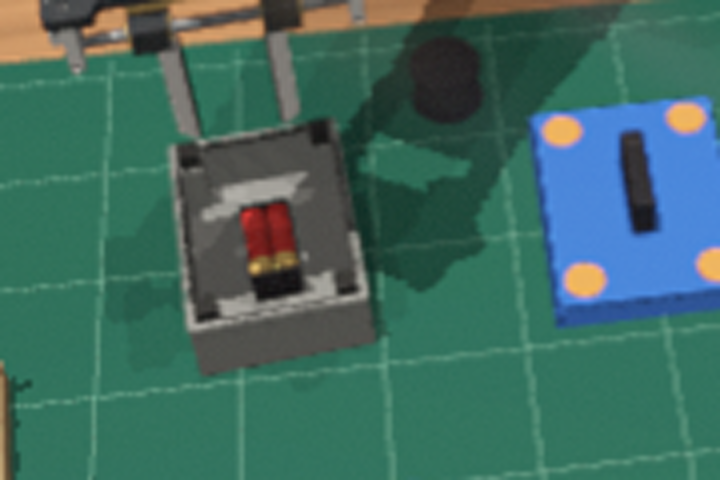

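Pack lies upright and centred in the box (r1 pixel (272,250)). Next the lid.

Call:
arm_command(steps=[[0.5,14.8,-241,0,6],[0.5,14.8,-241,0,6],[0.5,14.8,-241,0,6],[0.5,14.8,-241,0,6],[0.5,14.8,-241,0,6],[0.5,14.8,-241,40,6],[0.5,14.8,-241,80,6],[0.5,14.8,-241,100,6],[0.5,14.8,-241,105,6],[0.5,14.8,-241,107,6],[0.5,14.8,-241,107,6]], force=40)

```text
clock: 15.72
eef_pos: [513.2, -5.8, 26.1]
eef_rot: [3.142, -0.001, -0.001]
wrist_force: [1.0, 0.3, 0.2]
finger_gap: 47.2
finger_force: 0.0
```

```bash
python3 go.py 513 -5.4 24 0
```

```text
clk 15.72 pos [513.2  -5.8  26.1] rot [ 3.142e+00 -1.000e-03 -1.000e-03] q [-0.08  0.42  1.78 -0.    0.94  1.49] F [1.  0.3 0.2] gap 47.2 -> shift [-0.2 -0.4  2.1] turn -0.1
```

Call:
arm_command(steps=[[0,0,0,1,0],[0,0,0,1,0],[0,0,0,1,0],[0,0,0,1,0],[0,0,0,1,0],[0,0,0,1,0],[0,0,0,-9,0],[0,0,0,-40,0],[0,0,0,-80,0],[0,0,0,-104,0],[0,0,0,-104,0]], force=50)

```text
clock: 17.1
eef_pos: [513.6, -5.6, 131.3]
eef_rot: [3.141, -0.003, -0.001]
wrist_force: [0.1, 0.6, -1.5]
finger_gap: 15.5
finger_force: 50.0
```

```bash
python3 go.py 523.3 -246.5 125 5.9
```

```text
clk 17.1 pos [513.6  -5.6 131.3] rot [ 3.141e+00 -3.000e-03 -1.000e-03] q [-0.08  0.27  1.69  0.    1.17  1.49] F [ 0.1  0.6 -1.5] gap 15.5 -> shift [  9.9 240.9   6.4] turn -6.0
```

Call:
arm_command(steps=[[0,10,241,0,-6],[0,10,241,0,-6],[0,10,241,0,-6],[0,10,241,0,-6],[0,10,241,0,-6],[0,10,241,10,-6],[0,10,241,25,-6],[0,10,241,35,-6],[0,10,241,35,-6]])

```text
clock: 18.23
eef_pos: [522.3, -245.8, 93.4]
eef_rot: [-3.141, 0.001, 0.105]
wrist_force: [-0.6, 0.1, -0.9]
finger_gap: 15.6
finger_force: 50.0
```

```bash
cat > lid.py <<'E'
from fit import *
def lidpose(a,b,z):
    # discs at plate-top height z (world); fit x,y,yaw,z in available views
    from scipy.optimize import least_squares
    out=[]
    D=np.array([[63,43],[63,-43],[-63,-43],[-63,43]])
    def pts(p):
        c,s=np.cos(p[2]),np.sin(p[2]);q=D@np.array([[c,s],[-s,c]])+p[:2];return np.c_[q,np.full(4,p[3])]
    p0=np.array([523.3,-246.5,.103,z]);obs=[]
    for c in(a,b):
        u=proj(c,pts(p0)).mean(0); f=discs(c,(u[0],u[1],70,80)); f=[q for q in f]
        pr=proj(c,pts(p0));l=[]
        for q in f:
            d=np.linalg.norm(pr-q,axis=1);i=d.argmin()
            if d[i]<12:l.append((i,q))
        obs.append((c,l))
    print('discs',[[i for i,_ in l] for _,l in obs])
    def res(p):
        P=pts(p);r=[]
        for c,l in obs:
            for i,q in l: r+=list(proj(c,P[i])[0]-q)
        return r+[(p[3]-z)/10]
    r=least_squares(res,p0);print('lid',r.x[[0,1,3]],'yaw',r.x[2],'rms',np.sqrt(np.mean(r.fun**2)));return r.x
E
python3 - <<'E'
from lid import *
a=imaging.camera('scene');b=imaging.camera('top')
s=monitor.read_state();print(s['clock'],s['eef_pos'],s['eef_rot'],s['wrist_force'],s['finger_gap'])
lidpose(a,b,s['eef_pos'][2]-25+19+3)
E
```

```text
18.325 [ 522.8 -246.4   94.7] [ 3.1 -0.   0.1] [ 0.6  0.1 -1. ] 15.700564876386577
discs [[np.int64(3), np.int64(2), np.int64(0), np.int64(1)], [np.int64(1), np.int64(2)]]
lid [ 527.  -241.9   94.9] yaw 0.09737644476480517 rms 2.3536853083324587
```

Run:
```python
from lid import *
a=imaging.camera('scene');b=imaging.camera('top')
z=92
for n,c in(('s',a),('t',b)):
    u=proj(c,[[523.3,-246.5,z]])[0]
    for q in discs(c,(u[0],u[1],70,80)): print(n,q,atz(c,*q,z))
s=monitor.read_state();print(s['eef_pos'],s['eef_rot'][2])
D=np.array([[63,43],[63,-43],[-63,-43],[-63,43]]);c,sn=np.cos(.104),np.sin(.104)
print(D@np.array([[c,sn],[-sn,c]])+[523.3,-246.5])
```

```text
s [208.7 191.2] [ 384.8 -151.3   92. ]
s [144.7 197.6] [ 385.8 -321.1   92. ]
s [187.6 213.3] [ 456.6 -209.8   92. ]
s [153.9 219.2] [ 465.1 -295.7   92. ]
s [194.5 251.3] [ 581.4 -197.    92. ]
s [158.7 258.2] [ 590.6 -282.7   92. ]
t [379.3 156. ] [ 609.3 -274.2   92. ]
t [402.3 145.3] [ 641.1 -338.5   92. ]
t [398.2 159.1] [ 602.  -325.9   92. ]
t [383.5 212.3] [ 456.6 -282.3   92. ]
[ 522.9 -246.6   95. ] 0.10389587839238268
[[ 581.5 -197.2]
 [ 590.4 -282.7]
 [ 465.1 -295.8]
 [ 456.2 -210.3]]
```

Call:
arm_command(steps=[[0,0,0,8,0],[0,0,0,14,0],[0,0,0,18,0],[0,0,0,21,0],[0,0,0,23,0],[0,0,0,24,0],[0,0,0,24,0]])

```text
clock: 19.3
eef_pos: [522.7, -246.6, 70.6]
eef_rot: [3.142, -0.0, 0.104]
wrist_force: [0.1, 0.6, -1.8]
finger_gap: 15.6
finger_force: 50.0
```

Run:
```python
from lid import *
a=imaging.camera('scene')
s=monitor.read_state();z=s['eef_pos'][2]-25+21.5;print(s['clock'],s['eef_pos'],s['wrist_force'],s['moment'])
u=proj(a,[[523.3,-246.5,z]])[0]
for q in discs(a,(u[0],u[1],50,60)): print(q,atz(a,*q,z))
```

```text
19.35 [ 522.7 -246.6   70.7] [-0.1  0.1 -1. ] [-0.   0.1 -0. ]
[188.5 219.1] [ 455.3 -210.5   67.2]
[155.5 225. ] [ 463.8 -296.    67.2]
[195.6 257.1] [ 580.8 -197.1   67.2]
[160.3 263.8] [ 589.5 -282.8   67.2]
```

Call:
arm_command(steps=[[0,0,0,1,0],[0,0,0,1.5,0],[0,0,0,1.5,0]])

```text
clock: 19.73
eef_pos: [522.6, -246.6, 69.0]
eef_rot: [-3.142, 0.0, 0.104]
wrist_force: [0.2, -0.6, -1.2]
finger_gap: 15.5
finger_force: 50.0
```

Call:
arm_command(steps=[[0,0,0,0.5,0],[0.4,0,0,0.5,0],[0.4,0,0,0.5,0],[0.4,0,0,0.5,0],[0.4,0,0,0.5,0],[0.4,0,0,-20,0],[0.4,0,0,-60,0],[0.4,0,0,-60,0],[0.4,0,0,-60,0]])

```text
clock: 20.85
eef_pos: [522.4, -246.5, 128.5]
eef_rot: [-3.141, 0.0, 0.104]
wrist_force: [0.2, -0.0, -1.0]
finger_gap: 37.5
finger_force: 0.0
```

```bash
python3 - <<'E'
from lid import *
a=imaging.camera('scene')
s=monitor.read_state();z=65.5;print(s['clock'],s['eef_pos'],s['wrist_force'],s['finger_gap'],s['joints'])
u=proj(a,[[523.3,-246.5,z]])[0]
W=np.array([atz(a,*q,z) for q in discs(a,(u[0],u[1],50,60))]);print(W,W.mean(0))
E
python3 go.py 581 -197.5 128.5 5.9;python3 go.py 590 -283 128.5 5.9
```

```text
20.9 [ 522.2 -246.3  128. ] [-0.2  0.4 -0.2] 37.650059237990504 [-0.5  0.4  1.5  0.   1.2  1. ]
[[ 455.7 -210.5   65.5]
 [ 465.4 -296.5   65.5]
 [ 580.8 -197.    65.5]
 [ 590.2 -282.5   65.5]] [ 523.  -246.6   65.5]
clk 20.9 pos [ 522.2 -246.3  128. ] rot [-3.141e+00  1.000e-03  1.040e-01] q [-0.5   0.42  1.51  0.    1.22  0.96] F [-0.2  0.4 -0.2] gap 37.7 -> shift [ 63.5 -42.5  -0.5] turn 0.0
clk 20.9 pos [ 522.2 -246.3  128. ] rot [-3.141e+00  1.000e-03  1.040e-01] q [-0.5   0.42  1.51  0.    1.22  0.96] F [-0.2  0.4 -0.2] gap 37.7 -> shift [63.6 43.5 -0.6] turn 0.0
```

Call:
arm_command(steps=[[0,63,-43,0,0],[0,63,-43,20,0],[0,63,-43,40,0],[0,63,-43,55,0],[0,63,-43,60,0],[0,63,-43,62,0],[0,63,-43,63,0],[0,63,-43,64,0],[0,63,-43,65,0],[0,63,-43,66,0],[0,63,-43,66,0]])

```text
clock: 22.28
eef_pos: [580.8, -197.3, 63.0]
eef_rot: [-3.142, 0.0, 0.104]
wrist_force: [-0.3, 0.4, 0.3]
finger_gap: 0.6
finger_force: 0.0
```

Call:
arm_command(steps=[[0,0,0,1,0],[0,0,0,2,0],[0,0,0,3,0],[0,0,0,4,0],[0,0,0,4,0]])

```text
clock: 22.9
eef_pos: [580.8, -197.3, 58.9]
eef_rot: [-3.142, 0.0, 0.104]
wrist_force: [0.0, 0.4, 0.2]
finger_gap: 0.2
finger_force: 0.0
```

Call:
arm_command(steps=[[0,0,0,1,0],[0,0,0,2,0],[0,0,0,3,0],[0,0,0,3,0]])

```text
clock: 23.4
eef_pos: [580.8, -197.3, 55.9]
eef_rot: [-3.142, 0.0, 0.104]
wrist_force: [0.1, -0.6, -0.4]
finger_gap: 0.2
finger_force: 0.0
```

Call:
arm_command(steps=[[0,0,0,1,0],[0,0,0,2,0],[0,0,0,3,0],[0,0,0,3,0]])

```text
clock: 23.9
eef_pos: [580.8, -197.3, 52.9]
eef_rot: [-3.141, 0.0, 0.104]
wrist_force: [0.4, 0.5, -0.4]
finger_gap: 0.4
finger_force: 0.0
```

Run:
```python
from lid import *
a=imaging.camera('scene')
s=monitor.read_state();z=65.5;print(s['clock'],s['eef_pos'],s['wrist_force'],s['finger_gap'])
u=proj(a,[[523.3,-246.5,z]])[0]
for q in discs(a,(u[0],u[1],50,60)): print(q,atz(a,*q,z))
```

```text
23.95 [ 580.8 -197.3   53. ] [-0.4 -0.1  0.1] 0.5222515078098487
[160.5 264.5] [ 590.3 -282.6   65.5]
```

Call:
arm_command(steps=[[0,0,0,1,0],[0,0,0,2,0],[0,0,0,2,0]])

```text
clock: 24.32
eef_pos: [580.8, -197.3, 50.9]
eef_rot: [-3.142, 0.0, 0.104]
wrist_force: [0.0, -0.6, 0.3]
finger_gap: 0.8
finger_force: 0.0
```

Call:
arm_command(steps=[[0,0,0,1,0],[0,0,0,2,0],[0,0,0,2,0]])

```text
clock: 24.7
eef_pos: [580.9, -197.3, 49.3]
eef_rot: [3.141, -0.0, 0.104]
wrist_force: [-1.1, 1.3, 3.0]
finger_gap: 0.6
finger_force: 1.7
```

Call:
arm_command(steps=[[0,0,0,1,0],[0,0,0,2,0],[0,0,0,3,0],[0,0,0,4,0],[0,0,0,4,0]])

```text
clock: 25.32
eef_pos: [581.1, -197.2, 45.7]
eef_rot: [3.142, -0.001, 0.104]
wrist_force: [-2.1, 2.4, 7.1]
finger_gap: 0.7
finger_force: 3.6
```

Call:
arm_command(steps=[[0,0,0,1,0],[0,0,0,2,0],[0,0,0,3,0],[0,0,0,3,0]])

```text
clock: 25.82
eef_pos: [581.3, -197.1, 43.0]
eef_rot: [3.142, -0.001, 0.104]
wrist_force: [-1.8, 4.1, 9.6]
finger_gap: 0.6
finger_force: 4.8
```

Call:
arm_command(steps=[[0,0,0,0.5,0],[0,0,0,1,0],[0,0,0,1,0]])

```text
clock: 26.2
eef_pos: [581.4, -197.1, 42.7]
eef_rot: [3.141, -0.002, 0.104]
wrist_force: [-5.5, 4.4, 16.9]
finger_gap: 0.6
finger_force: 8.3
```

Call:
arm_command(steps=[[0,0,0,0.7,0],[0,0,0,0.7,0]])

```text
clock: 26.45
eef_pos: [581.4, -197.1, 42.5]
eef_rot: [3.141, -0.002, 0.104]
wrist_force: [-7.7, 6.0, 21.3]
finger_gap: 0.5
finger_force: 10.9
```

Call:
arm_command(steps=[[0,0,0,-10,0],[0,0,0,-30,0],[0,0,43,-30,0],[0,0,86,-30,0],[0,0,86,-30,0],[0,0,86,-15,0],[0,0,86,-12,0],[0,0,86,-10,0],[0,0,86,-10,0]])

```text
clock: 27.58
eef_pos: [589.9, -282.4, 50.4]
eef_rot: [3.142, -0.0, 0.104]
wrist_force: [0.8, 0.8, 0.4]
finger_gap: 0.3
finger_force: 0.0
```

```bash
python3 go.py 589.8 -282.8 49 5.9
python3 - <<'E'
from lid import *
a=imaging.camera('scene');b=imaging.camera('top')
z=62
for n,c in(('s',a),('t',b)):
  u=proj(c,[[523.3,-246.5,z]])[0]
  for q in discs(c,(u[0],u[1],50,60)): print(n,q,atz(c,*q,z))
E
```

```text
clk 27.57 pos [ 589.9 -282.4   50.4] rot [ 3.142 -0.     0.104] q [-0.5   0.66  1.33 -0.    1.15  0.96] F [0.8 0.8 0.4] gap 0.3 -> shift [-0.1  0.4  1.4] turn 0.1
s [195.8 257.5] [ 578.2 -196.9   62. ]
t [379.5 198.5] [ 498.5 -279.8   62. ]
t [349. 168.] [ 582. -197.   62.]
```

Call:
arm_command(steps=[[0,0,0,1,0],[0,0,0,2,0],[0,0,0,3,0],[0,0,0,4,0],[0,0,0,5,0],[0,0,0,6,0],[0,0,0,6,0]])

```text
clock: 28.55
eef_pos: [590.1, -282.9, 45.1]
eef_rot: [3.141, -0.001, 0.104]
wrist_force: [-1.3, 1.4, 5.4]
finger_gap: 0.8
finger_force: 2.8
```

Call:
arm_command(steps=[[0,0,0,1,0],[0,0,0,2,0],[0,0,0,3,0],[0,0,0,3,0]])

```text
clock: 29.05
eef_pos: [590.2, -283.0, 42.4]
eef_rot: [3.141, -0.001, 0.104]
wrist_force: [-0.6, 1.2, 6.7]
finger_gap: 0.2
finger_force: 3.4
```

Call:
arm_command(steps=[[0,0,0,0.5,0],[0,0,0,1,0],[0,0,0,1.5,0],[0,0,0,1.5,0]])

```text
clock: 29.55
eef_pos: [590.4, -283.0, 42.1]
eef_rot: [3.141, -0.002, 0.104]
wrist_force: [-5.6, 4.5, 16.5]
finger_gap: 0.4
finger_force: 8.4
```

Call:
arm_command(steps=[[0,0,0,0.6,0],[0,0,0,0.6,0],[0,0,0,-10,0],[0,0,0,-30,0],[0,-60,0,-30,0],[0,-126,0,-30,0],[0,-126,0,-30,0],[0,-126,0,-20,0],[0,-126,0,-13,0],[0,-126,0,-10,0],[0,-126,0,-10,0]])

```text
clock: 30.92
eef_pos: [464.9, -295.7, 49.5]
eef_rot: [-3.141, 0.0, 0.104]
wrist_force: [0.7, -0.4, -0.3]
finger_gap: 0.6
finger_force: 0.1
```

```bash
python3 go.py 464.5 -295.8 49 5.9
python3 - <<'E'
from lid import *
a=imaging.camera('scene');b=imaging.camera('top')
z=58
for n,c in(('s',a),('t',b)):
  u=proj(c,[[523.3,-246.5,z]])[0]
  for q in discs(c,(u[0],u[1],50,60)): print(n,q,atz(c,*q,z))
E
```

```text
clk 30.93 pos [ 464.9 -295.7   49.5] rot [-3.141  0.     0.104] q [-0.63  0.46  1.65  0.    1.03  0.83] F [ 0.7 -0.4 -0.3] gap 0.6 -> shift [-0.4  0.1  0.5] turn 0.1
s [188.6 219.8] [ 449.7 -211.1   58. ]
s [196.1 259.2] [ 580.7 -196.8   58. ]
s [161.2 266.4] [ 590.7 -282.2   58. ]
t [379.4 166.1] [ 590.2 -282.5   58. ]
t [348.6 168.5] [ 581.4 -196.5   58. ]
t [394.5 195.1] [ 509.4 -322.8   58. ]
t [354.6 213.3] [ 457.1 -211.9   58. ]
```

Call:
arm_command(steps=[[0,0,0,1,0],[0,0,0,2,0],[0,0,0,3,0],[0,0,0,4,0],[0,0,0,5,0],[0,0,0,6,0],[0,0,0,6,0]])

```text
clock: 31.9
eef_pos: [464.6, -296.1, 44.4]
eef_rot: [3.141, -0.0, 0.104]
wrist_force: [-2.5, 0.3, 5.7]
finger_gap: 0.6
finger_force: 2.9
```

Call:
arm_command(steps=[[0,0,0,0.8,0],[0,0,0,1.5,0],[0,0,0,2.2,0],[0,0,0,2.7,0],[0,0,0,2.7,0]])

```text
clock: 32.52
eef_pos: [464.6, -296.3, 42.3]
eef_rot: [3.141, -0.001, 0.104]
wrist_force: [-4.3, 2.1, 13.3]
finger_gap: 0.1
finger_force: 6.3
```

Call:
arm_command(steps=[[0,0,0,0.5,0],[0,0,0,1,0],[0,0,0,1,0]])

```text
clock: 32.9
eef_pos: [464.7, -296.3, 42.1]
eef_rot: [3.14, -0.001, 0.104]
wrist_force: [-8.2, 4.3, 22.3]
finger_gap: 0.3
finger_force: 11.1
```

Home. On to disc 3.

Call:
arm_command(steps=[[0,0,0,-10,0],[0,0,0,-45,0],[0,0,-43,-45,0],[0,0,-86,-45,0],[0,0,-86,-45,0],[0,0,-86,-30,0],[0,0,-86,-14,0],[0,0,-86,-11,0],[0,0,-86,-11,0]])

```text
clock: 34.02
eef_pos: [455.3, -210.6, 50.7]
eef_rot: [-3.141, 0.001, 0.103]
wrist_force: [-0.1, 0.6, 0.1]
finger_gap: 0.6
finger_force: 0.0
```

```bash
python3 go.py 456.2 -210.3 49 5.9
python3 - <<'E'
from lid import *
a=imaging.camera('scene');b=imaging.camera('top')
z=58
for n,c in(('s',a),('t',b)):
  u=proj(c,[[523.3,-246.5,z]])[0]
  for q in discs(c,(u[0],u[1],50,60)): print(n,q,atz(c,*q,z))
E
```

```text
clk 34.02 pos [ 455.3 -210.6   50.7] rot [-3.141e+00  1.000e-03  1.030e-01] q [-0.51  0.36  1.79  0.    0.99  0.96] F [-0.1  0.6  0.1] gap 0.6 -> shift [ 0.9 -0.2  1.7] turn 0.0
s [155.3 226. ] [ 459.2 -298.    58. ]
s [195.4 259.4] [ 580.9 -198.6   58. ]
s [160.3 266.3] [ 590.  -284.4   58. ]
t [379.9 166.4] [ 589.5 -283.8   58. ]
t [349.5 168.5] [ 581.6 -199.1   58. ]
t [369.7 194.6] [ 509.4 -253.9   58. ]
t [383.9 185.5] [ 535.8 -293.8   58. ]
t [377.5 222.9] [ 432.2 -274.    58. ]
```

Call:
arm_command(steps=[[0,0,0,2,0],[0,0,0,3,0],[0,0,0,4,0],[0,0,0,5,0],[0,0,0,6,0],[0,0,0,7,0],[0,0,0,8,0],[0,0,0,8,0]])

```text
clock: 35.12
eef_pos: [455.6, -210.4, 43.5]
eef_rot: [3.141, -0.0, 0.104]
wrist_force: [-1.1, -1.4, 5.4]
finger_gap: 0.6
finger_force: 2.2
```

Call:
arm_command(steps=[[0,0,0,0.8,0],[0,0,0,1.5,0],[0,0,0,2.2,0],[0,0,0,2.8,0],[0,0,0,2.8,0]])

```text
clock: 35.75
eef_pos: [455.6, -210.4, 41.3]
eef_rot: [3.141, -0.0, 0.104]
wrist_force: [-5.8, 1.8, 14.8]
finger_gap: 0.4
finger_force: 7.6
```

Call:
arm_command(steps=[[0,0,0,0.5,0],[0,0,0,0.8,0],[0,0,0,0.8,0],[0,0,0,-10,0],[0,0,0,-60,0],[0,0,-60,-110,0],[0,0,-150,-110,0],[0,0,-250,-110,0],[0,0,-250,-110,0],[0,0,-250,-110,0],[0,0,-250,-110,0]])

```text
clock: 37.12
eef_pos: [429.7, 38.6, 150.5]
eef_rot: [3.141, -0.0, 0.106]
wrist_force: [-0.2, -0.1, -0.2]
finger_gap: 0.3
finger_force: 0.0
```

Run:
```python
from lid import *
a=imaging.camera('scene');b=imaging.camera('top')
s=monitor.read_state();print(s['clock'],s['eef_pos'],s['wrist_force'])
z=57.5; A=[];B=[]
u=proj(a,[[523.3,-246.5,z]])[0];A=discs(a,(u[0],u[1],50,60))
u=proj(b,[[523.3,-246.5,z]])[0];B=discs(b,(u[0],u[1],50,60))
for q in A:
    w=atz(a,*q,z); l=[p for p in B if np.linalg.norm(atz(b,*p,z)-w)<20]
    print(w, *[(atz(b,*p,z),tri([ray(a,*q),ray(b,*p)])) for p in l])
v=[cv2.resize(c['img'][y:y+90,x:x+100],(390,351),interpolation=cv2.INTER_CUBIC) for c,x,y in((a,125,190),(b,315,145))]
save(np.hstack(v),'end.png')
```

```text
37.225 [429.8  37.4 150.3] [ 0.2 -0.1  0.2]
[ 455.5 -210.7   57.5] (array([ 456.2, -210.6,   57.5]), array([ 456.1, -210.6,   58.2]))
[ 464.  -296.3   57.5] (array([ 464. , -296.6,   57.5]), array([ 464. , -296.4,   57.6]))
[ 581.2 -198.7   57.5] (array([ 581.6, -199. ,   57.5]), array([ 581.5, -198.8,   58. ]))
[ 589.8 -284.5   57.5] (array([ 589.4, -284.5,   57.5]), array([ 589.5, -284.6,   57.1]))
```

View pics/end.png

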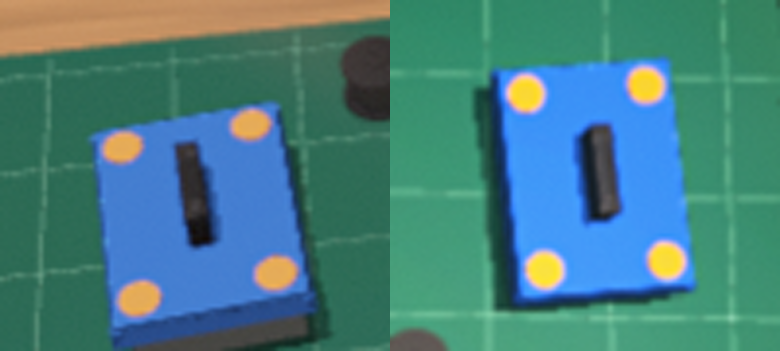

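The lid sits flat: all four discs are within 0.6 mm of 57.7 mm height, and the lid is square on the box. Handing in.

```bash
python3 -c "
from cell import job
print(job.sign_off())"
```

```text
the job is handed in; nothing more can be done
None
```

I handed the job in at about 37 s of the 72 s; no verdict came back. The battery holder lay upright in the box when last seen before the lid went on. The lid's four corners were pressed home one at a time, and it measures level and square on the box. The first grasp of the holder missed because the fingertips were well above the reported height, and the second grasp worked.

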